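Draw out a flute maker's marking gauge and hold it

TASK

Lay the bamboo blank from its rest stand into the two V-blocks of the marking gauge, seated and centred along them, and let go of it. Then grip the head of the gauge's telescoping arm so that its lock button is squeezed in, draw the arm out along the scale until its pointer stands level with the tip of the brass marker, and finish while holding it there, button still squeezed, against the pull of its return spring. Never force the arm out while it is locked, and do not shift the marker or the other things on the bench.

Things in the scene. Friction and masses are not known exactly. Their poses are not given: they have to be found in the camera images.
- gauge: Marking gauge fixed on the bench: plywood board 440 x 215 x 12 mm (x -270..170, y -80..135 mm). Origin on the bench under the arm's axis. x: the way the arm is drawn out; z up. An aluminium sleeve 24 mm wide, 67 mm high (x -255..-85, y 0) carries the arm. The scale, a ledge 44 mm high with black lines every 10 mm, lies at y -30..-64 mm.
- seat (a point): Where the blank's centre is when it lies seated and centred in the gauge's two V-blocks; 42 mm above the bench, at x 55, y 85 mm of the gauge; axes as the gauge's. The wooden V-blocks, 18 mm thick, stand 50 mm either way along x; groove along x, walls 43 mm high. Between them (82 mm) there is room for fingers down to the board.
- blank_center (a point): Centre of the bamboo blank: tube 26 mm in diameter, 150 mm long, about 90 g, x axis along its length, ends alike. It starts in two wooden V-blocks (100 mm apart, within 8 mm of centred on it, 18 mm thick, 41 mm high) on a small rest stand fixed to the bench, its centre 40 mm above the bench; the 82 mm between the blocks is free for fingers.
- grip_head (a point): Gripping point of the arm's head: a dark steel block 30 mm (x) by 26 mm (y), this point 115 mm and its top 140 mm above the bench; free for fingers on both y sides from 80 mm up. Axes as the gauge's; moves with the arm. Grip with fingers closing along y: one on the +y face, one on the lock button. With the button in, the width is 29 mm, its middle 1.5 mm to -y of this point.
- marking_stub (a point): Lower end of the stub of the steel marking bar (8 mm thick, top 76 mm high) that runs from the head towards +y over the V-blocks; 61 mm above the bench, 5 mm clear of a seated blank. At the same x as the head; moves with the arm.
- lock_button (a point): Centre of the outer face of the lock button, a black disc 20 mm in diameter on the -y side of the head, 115 mm above the bench. It stands 8 mm out of the block when free, 3 mm when fully in. It is pressed towards the gauge's +y.
- lock (a joint): Travel of the lock button: 0 out (a hook locks the arm at home), 0.005 m fully in. It takes about 5 N to start and 8 N to press fully; it springs out when let go. The arm is free from 0.003 m on: press it fully in.
- boom (a joint): Extension of the telescoping arm: 0 fully home, at most 0.15 m, growing along the gauge's +x; starts locked at 0 (up to 3 mm of play). Head and pointer are at x = this - 0.065 m of the gauge. A return spring pulls it home with 3 to 4.5 N at all times.
- pointer (a point): Tip of the small steel pointer on the head's foot, towards -y over the scale, 51 mm above the bench; axes as the gauge's. Moves with the arm, at the same x as grip_head.
- marker_tip (a point): Tip of the brass marker, a saddle 12 mm wide (x), 60 mm high, on the outer half of the scale, its tip towards the pointer's path; axes as the gauge's. Pointer and marker are level when both have the same x in the gauge's frame; they pass 2 mm clear. It stays put unless pushed hard.
- tape: Ring of cardboard, 60 mm across, 20 mm high, lying on the gauge's board; origin under its centre. Bystander: leave it where it is.
- offcut: Wooden block 50 x 30 x 22 mm on the gauge's board; origin under its centre. Bystander: leave it where it is.
- glue: White plastic bottle 40 mm across, 110 mm high; origin under its centre. Bystander: leave it where it is.
- driver: Screwdriver with a wooden handle lying on the bench to the left of the rest stand. Bystander: leave it where it is.
- tin: Aluminium cup 70 mm across, 80 mm high; origin under its centre. Bystander: leave it where it is.
Things that resemble listed ones, but are neither listed nor needed, are in the scene too. What is shaped like the part that bears blank_center but green is not meant.

How it is judged:
On the way, in this order (a step that is already met when the one before it is completed fails the run):
1. the bamboo blank lies seated and centred in the gauge's V-blocks, let go (x of blank_center in the frame of gauge between 0.04 and 0.07 m and y of blank_center in the frame of gauge between 0.079 and 0.091 m and z of blank_center in the frame of gauge below 0.046 m and angle between the x axis of blank_center and the x axis of gauge, either way round below 0.08 rad and contact force between the fingers and blank below 0.3 N and linear speed of blank below 0.02 m/s), for 0.2 s.
2. the head is gripped with the lock button squeezed in (value of joint lock above 0.003 m and contact force between the fingers and lock above 2 N), for 0.1 s.
At the end, for the whole second after the job is handed in: Blank let go in the V-blocks (centre within 15 mm along, 6 mm across, parallel within 0.08 rad); pointer still and within 5 mm of the marker's tip along the scale; fingers squeezing the lock button in by 3 mm or more, so that only the grip holds the arm against its spring (all of step 2 and x of blank_center in the frame of gauge between 0.04 and 0.07 m and y of blank_center in the frame of gauge between 0.079 and 0.091 m and z of blank_center in the frame of gauge below 0.046 m and angle between the x axis of blank_center and the x axis of gauge, either way round below 0.08 rad and contact force between the fingers and blank below 0.3 N and x of pointer in the frame of marker_tip between -0.005 and 0.005 m and velocity of joint boom between -0.01 and 0.01 m/s); the arm keeps its last pose, push and grip.
It fails at once if the arm is drawn out while its lock button is not pressed in (value of joint boom above 0.006 m and velocity of joint boom above 0.02 m/s and value of joint lock below 0.0015 m).
It fails at once if the marker is shifted by more than 4 mm (distance of marker_tip from where it was at the start of the episode above 0.004 m).
It fails at once if a bystander is moved by more than 30 mm (distance of any of tape, offcut, glue, driver, tin from where it was at the start of the episode above 0.03 m).
It also fails if it takes over 48 s, if anything falls off the work surface, if the arm or the gripper's body presses on something with over 40 N, if the wrist force passes 120 N, or if a joint passes its speed limit or range.

ROBOT

A 6-joint arm with a two-finger parallel gripper is mounted at the origin on the work surface. World frame = base frame: x ahead of the robot, y to its left, z up, the work surface at z = 0. Lengths are in m, angles in rad, forces in N, time in s.
With the tool pointing down it reaches from about 0.35 to 0.775 m from the base axis. Payload 7.3 kg.
Tool frame: the origin (TCP) lies at the very end of the fingers, on their centre line; the grasp point (between the pads) lies 19 mm behind it; x points along the fingers, y is the direction in which the jaws open and shut, and the axes are right-handed (so a half turn about x gives the same grasp; the last joint's range is limited). The gripper opens to 92 mm and grips with 3 to 60 N. Pads are 19 mm wide; open, the fingers measure 130 mm over their backs; the gripper's body (75 mm by 190 mm) begins 47 mm behind the grasp point.
Start: joints at [1.066, 0.342, 1.524, -0, 1.275, -0.146], TCP at [0.184, 0.492, 0.227] pointing down, gripper open.
Joint ranges: [-2.53, 2.53], [-0.77, 2.02], [0.04, 2.7], [-1, 4.14], [0.28, 2.66], [-3.11, 3.11]. Speed limits (rad/s): [2.57, 2.57, 3.14, 3.14, 3.14, 3.14].

INTERFACE

Orientations are given as [roll, pitch, yaw] about the fixed x, y, z axes, in that order (R = Rz(yaw) Ry(pitch) Rx(roll)).
In Python, from cell import robot gives the robot as it stands.
- The arm moves only by the tool play_rows, never from a script. Its argument "moves" is a list that holds one entry, the list of rows, each a list of 5 numbers: the shift along the tool's x, y, z in m, then the turn about the tool's x in degrees, then the opening, from -1 (shut) to 1 (fully open), so that 0 is half open. A call has exactly 10 rows; each row shifts and turns the pose as measured when the row begins, along the tool's axes as they then stand; what a row does not reach is not made up. A row lasts 1/10 s, in which the tool goes at most 50 mm and 8.59 degrees, less where a joint would pass 70% of its speed; a pose out of reach is approached as far as the arm can. A call with a gripper value outside its range is refused whole. The fingers move at their own pace and stop on an object; "grip_force" is the grip in N (left out, the last holds). Time passes only in rows, so rows that do not move let the fingers close, or fill a call up. It gives the time, the measured TCP pose, the force and the opening at its end, in the units of the state.
- robot.observe(): the state, without advancing time (a new reading comes with each control period).
- robot.read_camera(name): name is "scene" or "side" or "wrist"; returns the picture (384x512x3 uint8, red, green, blue); there is no depth.
- robot.get_calibration(name): a dict with "mtx" (3x3 intrinsics, pixels), "k1" (the pictures are not rectified: a ray, as slopes to the right and down, at radius r is drawn at 1 + k1 r^2 times it, then the intrinsics apply), "view" (4x4, takes a point from world to camera coordinates). Camera axes: x right, y up, looking along -z (the intrinsics and any distortion apply to the point x, -y, -z); pixel columns grow to the right and rows downward; lengths in m; the calibration is good to about 2 mm. A picture is of the moment at which its call begins: read the wrist's pose just before it. get_calibration takes no time and is no camera call; for the wrist camera it gives the pose at the moment of the call.
- robot.hand_in(): hands the job in, once; it reports no verdict.
Trained networks look in the newest picture that a camera, given by its name, has taken for a name from the list of things; names that differ only in an ending like _2 or _b are one class to them, and where a whole thing is asked for, a point or a joint stands for the part that bears it (a point fixed in the world has none). Each returns a list of dicts, best first, with "score" (0 to 1); they miss things now and then, are a little off and sometimes report something else, mostly with a low value. They report only what shows in the picture. A call takes as long as a camera call. They do not tell look-alikes from the thing itself.
- robot.spot_in(camera, label): "point" ([column, row] in pixels, amid what is visible of it).
The state is a dict: "time": time; "qpos": joint angles; "qvel": joint speeds; "joint_efforts": joint torques, N m; "tool_pos": TCP position; "tool_rot": TCP orientation; "contact_force": force on the tool from outside, world axes, zero at the start; "torque": the same for the moment, N m; "opening": finger opening in m.
Only numpy, scipy, OpenCV 4.12 (cv2) and the standard library are available. Lean on these libraries where they do the work, as an engineer would, in place of code of your own. Each camera call takes 0.05 s, during which the arm holds its last target.

## Working session

There is one attempt and no reset: what is moved stays moved. The work goes in short steps, Python scripts to look and compute and a tool call to move; the robot and the scene stay as the last step left them, time stands still between calls to the robot, and variables do not carry over. Pictures are saved under pics/ and viewed, and the job is handed in when it is done.

Besides the shell and the picture viewer there is one more tool, called as a command line: name --argument value ..., lists and objects as JSON in quotes. play_rows: Moves the arm, as the interface text tells. Its arguments: {"type":"object","properties":{"moves":{"type":"array"},"grip_force":{"type":"number"}},"required":["moves"]}

```bash
ls; mkdir -p pics; python3 - <<'E'
from cell import robot
import cv2,numpy as np
s=robot.observe()
print({k:np.round(v,3).tolist() for k,v in s.items()})
for n in ("scene","side","wrist"):
    im=robot.read_camera(n); cv2.imwrite(f"pics/{n}0.png",im[:,:,::-1])
    c=robot.get_calibration(n); print(n,np.round(c["mtx"],1).tolist(),c["k1"],np.round(c["view"],3).tolist())
E
```

```text
pics
{'time': 0.0, 'qpos': [1.066, 0.343, 1.525, -0.0, 1.275, -0.146], 'qvel': [-0.002, 0.001, 0.0, -0.0, 0.002, -0.001], 'joint_efforts': [0.0, -43.124, -24.422, 0.072, 0.056, -0.0], 'tool_pos': [0.184, 0.491, 0.226], 'tool_rot': [-1.71, 1.569, -2.069], 'contact_force': [0.571, -0.22, -0.158], 'torque': [-0.008, -0.055, -0.081], 'opening': 0.092}
scene [[415.4, 0.0, 255.7], [0.0, 415.4, 194.0], [0.0, 0.0, 1.0]] 0.0003775714888626735 [[0.275, 0.961, -0.022, -0.165], [-0.511, 0.166, 0.843, 0.151], [0.814, -0.221, 0.537, -1.504], [0.0, 0.0, 0.0, 1.0]]
side [[443.3, 0.0, 261.8], [0.0, 443.3, 194.8], [0.0, 0.0, 1.0]] 0.01329420802256539 [[0.973, -0.228, 0.015, -0.438], [0.124, 0.581, 0.804, -0.162], [-0.193, -0.781, 0.594, -1.026], [0.0, 0.0, 0.0, 1.0]]
wrist [[318.4, 0.0, 253.1], [0.0, 318.4, 189.8], [0.0, 0.0, 1.0]] -0.007212880571486531 [[0.35, 0.937, -0.002, -0.524], [-0.901, 0.337, -0.272, 0.035], [-0.255, 0.097, 0.962, -0.391], [0.0, 0.0, 0.0, 1.0]]
```

View pics/scene0.png

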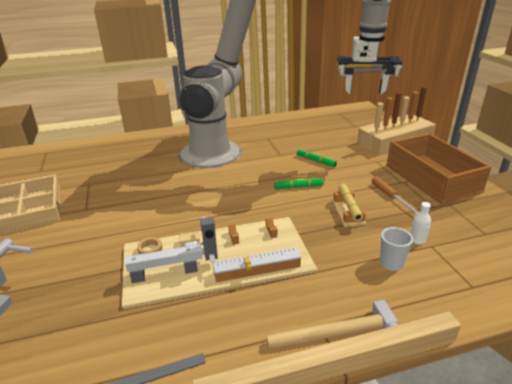

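View pics/side0.png

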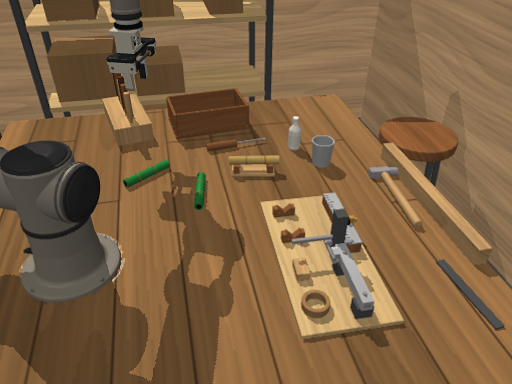

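View pics/wrist0.png

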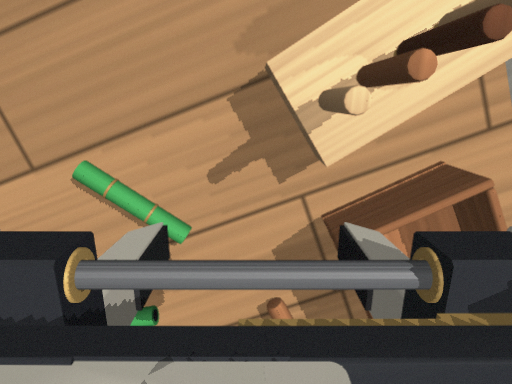

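```bash
cat > h.py <<'E'
import numpy as np,cv2
from cell import robot
def save(name,im,box=None,f=1):
    if box: im=im[box[1]:box[3],box[0]:box[2]]
    im=cv2.resize(im,None,fx=f,fy=f,interpolation=cv2.INTER_CUBIC)
    cv2.imwrite("pics/"+name+".png",im[:,:,::-1])
def proj(c,P):
    P=np.atleast_2d(P);V=np.array(c["view"]);K=np.array(c["mtx"])
    q=P@V[:3,:3].T+V[:3,3]; u=q[:,0]/-q[:,2]; v=-q[:,1]/-q[:,2]
    d=1+c["k1"]*(u*u+v*v); return np.c_[K[0,0]*u*d+K[0,2],K[1,1]*v*d+K[1,2]]
def ray(c,px):
    V=np.array(c["view"]);K=np.array(c["mtx"])
    x=(px[0]-K[0,2])/K[0,0];y=(px[1]-K[1,2])/K[1,1];u,v=x,y
    for _ in range(10):
        d=1+c["k1"]*(u*u+v*v);u,v=x/d,y/d
    R=V[:3,:3];return -R.T@V[:3,3],R.T@np.array([u,-v,-1.])
def atz(c,px,z):
    o,d=ray(c,px);return o+d*(z-o[2])/d[2]
E
python3 - <<'E'
from h import *
a=cv2.imread("pics/scene0.png")[:,:,::-1];b=cv2.imread("pics/side0.png")[:,:,::-1]
save("sc_g",a,(110,205,330,310),3.6);save("sd_g",b,(255,185,415,335),3.9)
save("sc_b",a,(290,140,450,260),4);save("sd_b",b,(200,110,350,210),5)
E
```

```text
(no output)
```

View pics/sc_g.png

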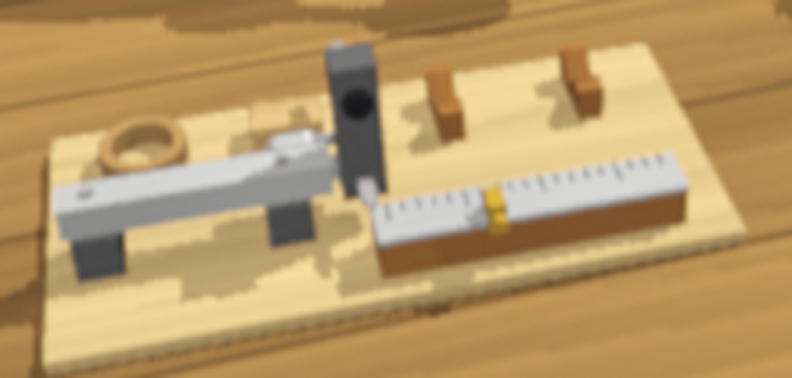

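View pics/sd_g.png

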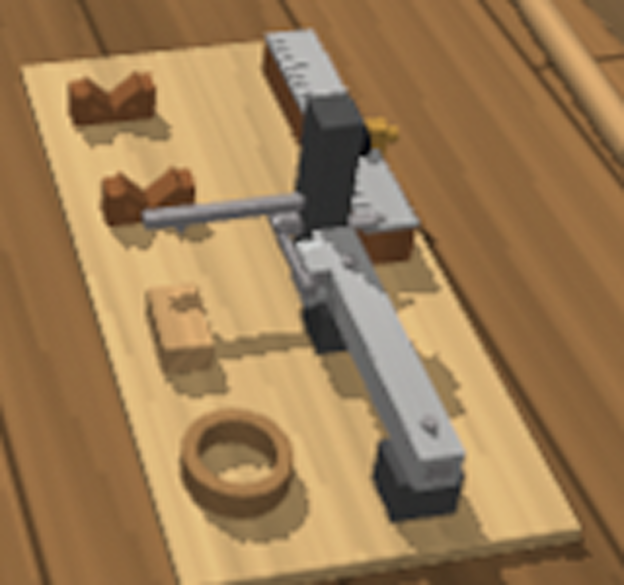

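View pics/sc_b.png

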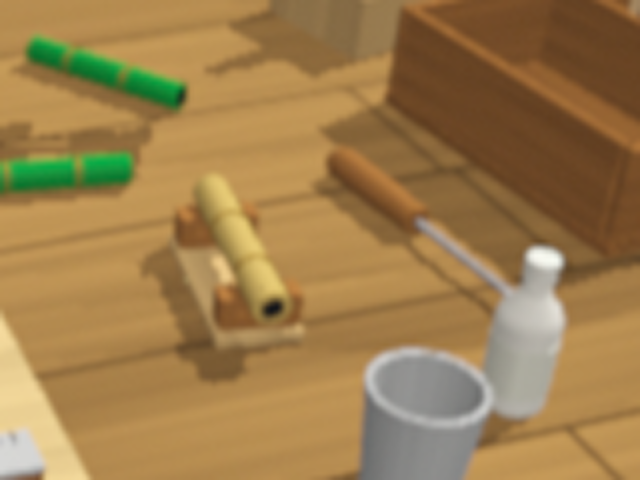

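View pics/sd_b.png

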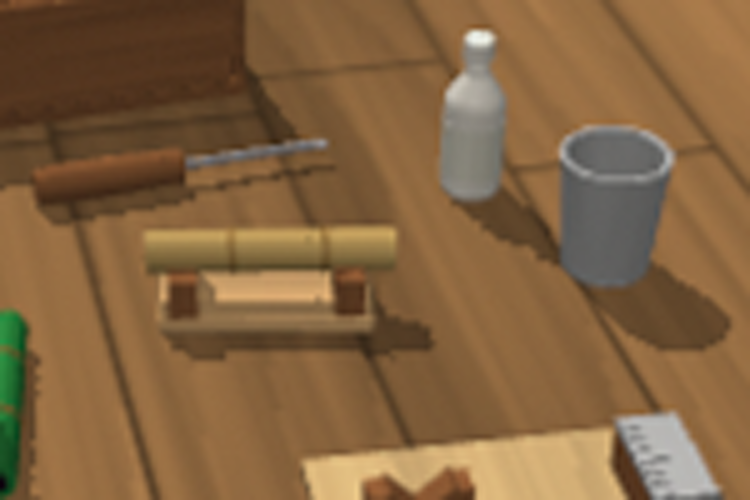

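```bash
cat > m.py <<'E'
from h import *
from scipy.optimize import least_squares
cs=robot.get_calibration("scene");cd=robot.get_calibration("side")
S=lambda x,y:(110+x/3.6-.36,205+y/3.6-.36)
D=lambda x,y:(255+x/3.9-.37,185+y/3.9-.37)
obs=[(cs,(-.27,.135,.012),S(52,139)),(cs,(.17,.135,.012),S(645,43)),(cs,(.17,-.08,.012),S(745,232)),(cs,(-.27,-.08,.012),S(44,362)),
(cd,(.17,.135,.012),D(22,66)),(cd,(-.27,-.08,.012),D(580,530))]
def G(p,l):
    c,s=np.cos(p[2]),np.sin(p[2]);return np.array([p[0]+c*l[0]-s*l[1],p[1]+s*l[0]+c*l[1],l[2]])
f=lambda p:np.concatenate([proj(c,G(p,l))[0]-px for c,l,px in obs])
r=least_squares(f,[.5,0,1.4]);g=r.x
if __name__=="__main__":
    print(g,np.round(r.fun,1))
    def tri(p1,p2):
        o1,d1=ray(cs,p1);o2,d2=ray(cd,p2)
        A=np.c_[d1,-d2];t=np.linalg.lstsq(A,o2-o1,rcond=None)[0]
        a,b=o1+d1*t[0],o2+d2*t[1];return (a+b)/2,np.linalg.norm(a-b)
    BS=lambda x,y:(290+x/4-.4,140+y/4-.4);BD=lambda x,y:(200+x/5-.4,110+y/5-.4)
    e1=tri(BS(211,190),BD(146,250));e2=tri(BS(271,305),BD(395,248))
    print(e1,e2,np.linalg.norm(e1[0]-e2[0]))
    # single views at z=.04
    for c,a,b in((cs,BS(211,190),BS(271,305)),(cd,BD(146,250),BD(395,248))):
        a,b=atz(c,a,.04),atz(c,b,.04);print(a,b,(a+b)/2,np.linalg.norm(a-b),np.degrees(np.arctan2(*(b-a)[1::-1])))
    from itertools import product
    for nm,c,box,fac in(("scene",cs,(110,205,330,310),3.6),("side",cd,(255,185,415,335),3.9)):
        im=cv2.imread(f"pics/{nm}0.png").copy()
        im=cv2.resize(im[box[1]:box[3],box[0]:box[2]],None,fx=fac,fy=fac,interpolation=cv2.INTER_CUBIC)
        pts=[(-.27,-.08,.012),(-.27,.135,.012),(.17,-.08,.012),(.17,.135,.012),(-.065,0,.14),(-.065,-.021,.115),(.055,.085,.042),(-.255,.012,.067),(-.255,-.012,.067),(-.085,.012,.067)]
        pts+=[(-.065+sx*.015,sy*.013,.14) for sx,sy in product((-1,1),(-1,1))]
        pts+=[(-.035+0*k,-.03,.044) for k in [0]]
        for l in pts:
            u=(proj(c,G(g,l))[0]-box[:2]+.4)*fac
            cv2.circle(im,(int(u[0]),int(u[1])),3,(0,0,255),1)
        cv2.imwrite(f"pics/ov_{nm}.png",im)
E
python3 m.py
```

```text
[ 0.60351408 -0.04478141  1.52591997] [-0.2 -0.8  0.5 -0.5  0.5 -0.8 -0.9 -0.4  0.1 -0.5  0.9 -0.3]
(array([0.42151892, 0.31442642, 0.03940533]), np.float64(0.001704855279992628)) (array([0.56778135, 0.28520146, 0.04129546]), np.float64(0.0005908898924256806)) 0.14916558199161278
[0.42358474 0.31293635 0.04      ] [0.56583425 0.28653338 0.04      ] [0.4947095  0.29973486 0.04      ] 0.1446790914667984 -10.515024023865017
[0.4213261 0.3150295 0.04     ] [0.56834437 0.28668404 0.04      ] [0.49483524 0.30085677 0.04      ] 0.14972587339705196 -10.912855380540565
```

View pics/ov_scene.png

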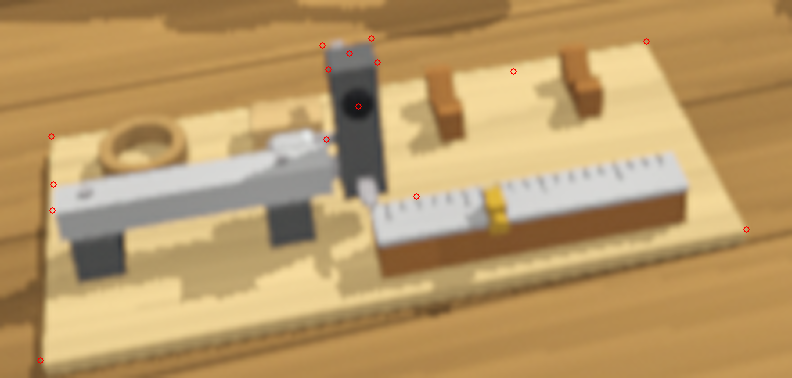

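View pics/ov_side.png

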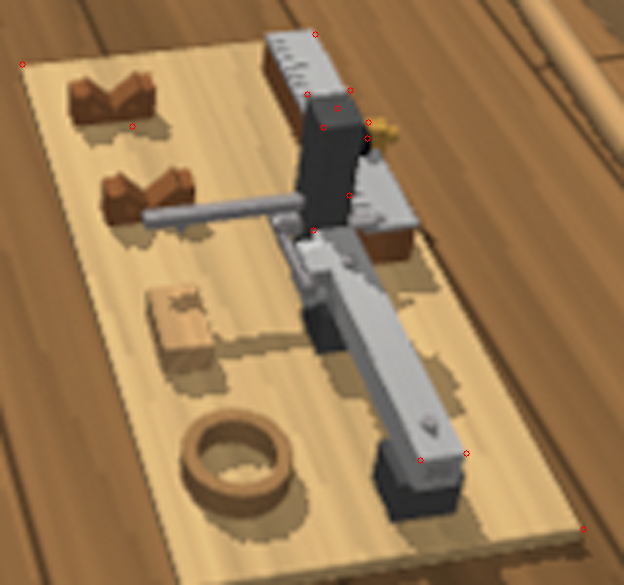

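```bash
cat > t.py <<'E'
from h import *
from scipy.spatial.transform import Rotation as Ro
g=np.array([.60351,-.04478,1.52592])
def W(l):
    c,s=np.cos(g[2]),np.sin(g[2]);return np.array([g[0]+c*l[0]-s*l[1],g[1]+s*l[0]+c*l[1],l[2]])
def GL(w):
    c,s=np.cos(g[2]),np.sin(g[2]);d=np.array(w[:2])-g[:2];return np.array([c*d[0]+s*d[1],-s*d[0]+c*d[1],w[2]])
def st():
    s=robot.observe();R=Ro.from_euler("xyz",s["tool_rot"]).as_matrix();return s,R
def to(target,axis_deg):
    """target TCP, jaws (tool y) normal to axis_deg, i.e. tool z along axis mod 180"""
    s,R=st();d=R.T@(np.array(target)-s["tool_pos"])
    za=np.degrees(np.arctan2(R[1,2],R[0,2]))
    # tool x down: turn +t about tool x lowers world yaw by t
    t=((za-axis_deg)+90)%180-90
    dw=np.array(target)-s["tool_pos"]
    print("t",round(s["time"],2),"tcp",np.round(s["tool_pos"],4),"gl",np.round(GL(s["tool_pos"]),4),"open",round(s["opening"],4),"F",np.round(s["contact_force"],1),"q6",round(s["qpos"][5],2))
    print("x down?",np.round(R[:,0],3),"y",np.round(R[:,1],3),"z yaw",round(za,2),"turn",round(t,2),"alt",round(t-180*np.sign(t),2))
    print("delta tool mm",np.round(d*1000,1),"world mm",np.round(dw*1000,1))
    return d,t
E
python3 - <<'E'
from t import *
to([.4948,.3003,.14],-10.8)
print("seat",W((.055,.085,.042)),"head",W((-.065,0,.115)))
E
```

```text
t 0.15 tcp [0.1842 0.4913 0.2262] gl [0.5167 0.443  0.2262] open 0.0914 F [ 0.2 -0.3 -0.1] q6 -0.15
x down? [-0.001 -0.001 -1.   ] y [ 0.351  0.936 -0.001] z yaw -20.56 turn -9.76 alt 170.24
delta tool mm [ 86.3 -69.7 357.9] world mm [ 310.6 -191.   -86.2]
seat [0.52106295 0.01397784 0.042     ] head [ 0.60059402 -0.10971456  0.115     ]
```

play_rows --moves '[[[0.002,-0.007,0.036,0,1],[0.004,-0.007,0.036,0,1],[0.006,-0.007,0.036,0,1],[0.006,-0.007,0.036,0,1],[0.006,-0.007,0.036,0,1],[0.006,-0.007,0.036,0,1],[0.006,-0.007,0.036,0,1],[0.006,-0.007,0.036,0,1],[0.006,-0.007,0.036,0,1],[0,0,0,-8,1]]]' --grip_force 25

```text
time: 1.15
tool_pos: [0.4745, 0.3122, 0.1733]
tool_rot: [-2.399, 1.566, -2.612]
contact_force: [-0.6, 0.8, -0.4]
opening: 0.0917
```

```bash
python3 - <<'E'
from t import *
to([.4948,.3003,.14],-10.8)
save("w1",robot.read_camera("wrist"),None,1.5)
E
```

```text
t 1.15 tcp [0.4745 0.3122 0.1733] gl [0.3509 0.1449 0.1733] open 0.0917 F [-0.6  0.8 -0.4] q6 -0.91
x down? [-0.004 -0.002 -1.   ] y [ 0.211  0.978 -0.003] z yaw -12.17 turn -1.37 alt 178.63
delta tool mm [33.2 -7.3 22.5] world mm [ 20.3 -11.9 -33.3]
```

View pics/w1.png

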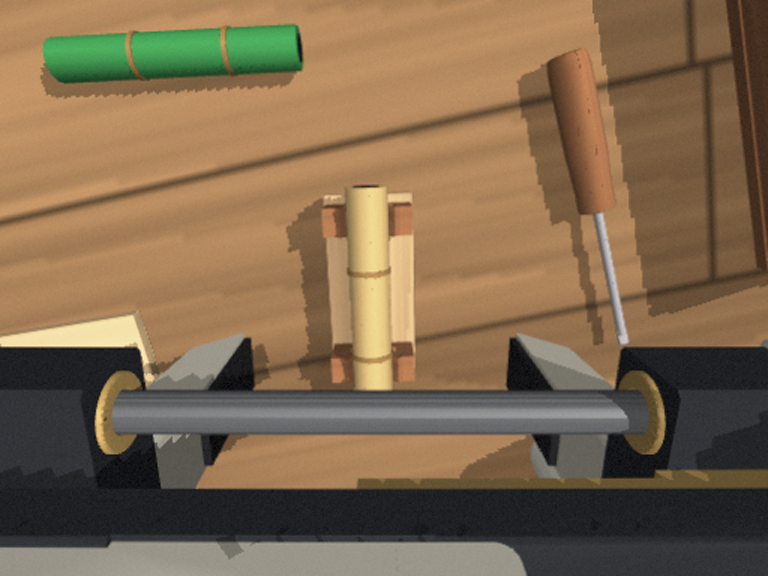

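```bash
python3 - <<'E'
from t import *
c=robot.get_calibration("wrist")
p=lambda x,y,z:atz(c,((x+.5)/1.5-.5,(y+.5)/1.5-.5),z)
a=p(367.3,205,.05);b=p(372.5,370,.05);e=p(367,187,.045)
print(a,b,e,np.degrees(np.arctan2(*(b-a)[1::-1])))
u=(b-a)[:2];u/=np.linalg.norm(u);print("centre",e[:2]+u*.075)
E
```

```text
[0.42957477 0.31366596 0.05      ] [0.53351124 0.29517453 0.05      ] [0.41971416 0.31541455 0.045     ] -10.087989589355205
centre [0.49355466 0.30227752]
```

```bash
python3 - <<'E'
from t import *
cs=robot.get_calibration("scene");cd=robot.get_calibration("side")
print("glue",atz(cs,(420,242),0),atz(cd,(294.5,148),0),"tin",atz(cs,(393,266),0),atz(cd,(321.5,164),0))
E
```

```text
glue [0.66713915 0.41333595 0.        ] [0.6561962  0.40560199 0.        ] tin [0.725097   0.30076292 0.        ] [0.71115299 0.29349219 0.        ]
```

play_rows --moves '[[[0.006,-0.003,0.008,-0.8,1],[0.015,-0.003,0.007,-0.8,1],[0.02,-0.001,0.006,0,1],[0.02,0,0.001,0,1],[0.015,0,0,0,1],[0.006,0,0,0,1],[0,0,0,0,1],[0,0,0,0,1],[0,0,0,0,1],[0,0,0,0,1]]]'

```text
time: 2.2
tool_pos: [0.4916, 0.3043, 0.0906]
tool_rot: [-2.909, 1.567, -3.094]
contact_force: [0.8, 0.3, -1.0]
opening: 0.0919
```

```bash
python3 - <<'E'
from t import *
to([.4942,.3012,.023],-10.4)
save("w2",robot.read_camera("wrist"),None,1.5)
E
```

```text
t 2.2 tcp [0.4916 0.3043 0.0906] gl [0.3437 0.1274 0.0906] open 0.0919 F [ 0.8  0.3 -1. ] q6 -0.97
x down? [-0.004 -0.    -1.   ] y [ 0.185  0.983 -0.001] z yaw -10.64 turn -0.24 alt 179.76
delta tool mm [67.5 -2.5  3.4] world mm [  2.6  -3.1 -67.6]
```

View pics/w2.png

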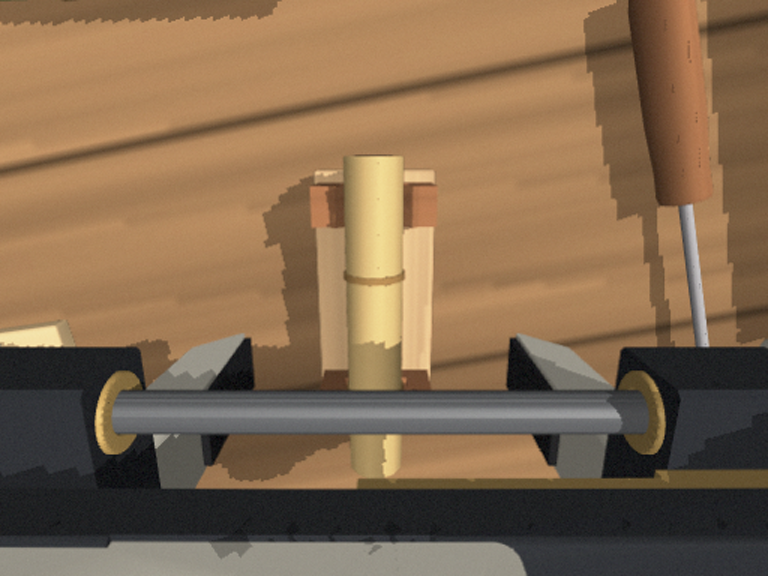

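```bash
python3 - <<'E'
from t import *
c=robot.get_calibration("wrist")
p=lambda x,y,z:atz(c,((x+.5)/1.5-.5,(y+.5)/1.5-.5),z)
a=p(374,156,.05);b=p(376,474,.042);print(a,b,(a+b)/2,np.linalg.norm(a-b),np.degrees(np.arctan2(*(b-a)[1::-1])))
for y in (210,270,340,460): pass
print(p(374,210,.045),p(376,460,.045))
E
```

```text
[0.42140775 0.3146366  0.05      ] [0.57437903 0.28642282 0.042     ] [0.49789339 0.30052971 0.046     ] 0.1557569615019697 -10.45010576926555
[0.44321864 0.31041478 0.045     ] [0.5641873  0.28838126 0.045     ]
```

play_rows --moves '[[[0.006,-0.0015,0.0015,0,1],[0.014,-0.001,0.001,0,1],[0.016,0,0.001,0,1],[0.016,0,0,0,1],[0.013,0,0,0,1],[0.008,0,0,0,1],[0.001,0,0,0,1],[0,0,0,0,1],[0,0,0,0,-1],[0,0,0,0,-1]]]'

```text
time: 3.25
tool_pos: [0.4972, 0.3013, 0.0156]
tool_rot: [1.029, 1.568, 0.842]
contact_force: [1.0, -0.6, 0.4]
opening: 0.0798
```

play_rows --moves '[[[0,0,0,0,-1],[0,0,0,0,-1],[0,0,0,0,-1],[0,0,0,0,-1],[0,0,0,0,-1],[-0.01,0,0,0,-1],[-0.02,0,0,0,-1],[-0.025,0,0,0,-1],[-0.025,0,0,0,-1],[-0.015,0,0,0,-1]]]'

```text
time: 4.25
tool_pos: [0.496, 0.3007, 0.1152]
tool_rot: [1.941, 1.569, 1.754]
contact_force: [-0.2, 0.5, -0.1]
opening: 0.0019
```

```bash
python3 - <<'E'
from t import *
to(W((.055,.085,.18)),np.degrees(g[2]))
save("w3",robot.read_camera("wrist"),None,1.5)
E
```

```text
t 4.25 tcp [0.496  0.3007 0.1152] gl [0.3403 0.1229 0.1152] open 0.0019 F [-0.2  0.5 -0.1] q6 -0.97
x down? [-0.     0.001 -1.   ] y [0.185 0.983 0.001] z yaw -10.68 turn 81.89 alt -98.11
delta tool mm [ -65.1 -277.    77.7] world mm [  25.  -286.7   64.8]
```

View pics/w3.png

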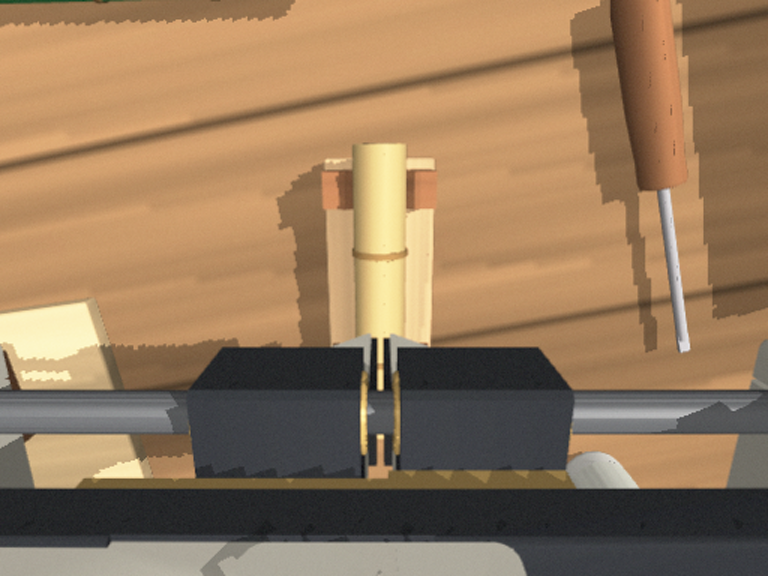

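play_rows --moves '[[[0,0,0,0,1],[0,0,0,0,1],[0,0,0,0,1],[0,0,0,0,1],[0,0,0,0,1],[0,0,0,0,1],[0,0,0,0,1],[0,0,0,0,1],[0,0,0,0,1],[0,0,0,0,1]]]'

```text
time: 5.3
tool_pos: [0.4957, 0.3005, 0.1148]
tool_rot: [2.608, 1.569, 2.422]
contact_force: [0.3, 0.1, -0.6]
opening: 0.0762
```

```bash
python3 - <<'E'
from t import *
to([.4955,.301,.022],-10.5)
save("w4",robot.read_camera("wrist"),None,1.5)
E
```

```text
t 5.3 tcp [0.4957 0.3005 0.1148] gl [0.3401 0.1232 0.1148] open 0.0762 F [ 0.3  0.1 -0.6] q6 -0.97
x down? [-0.001  0.001 -1.   ] y [0.185 0.983 0.001] z yaw -10.67 turn -0.17 alt 179.83
delta tool mm [92.8  0.3 -0.1] world mm [ -0.2   0.5 -92.8]
```

View pics/w4.png

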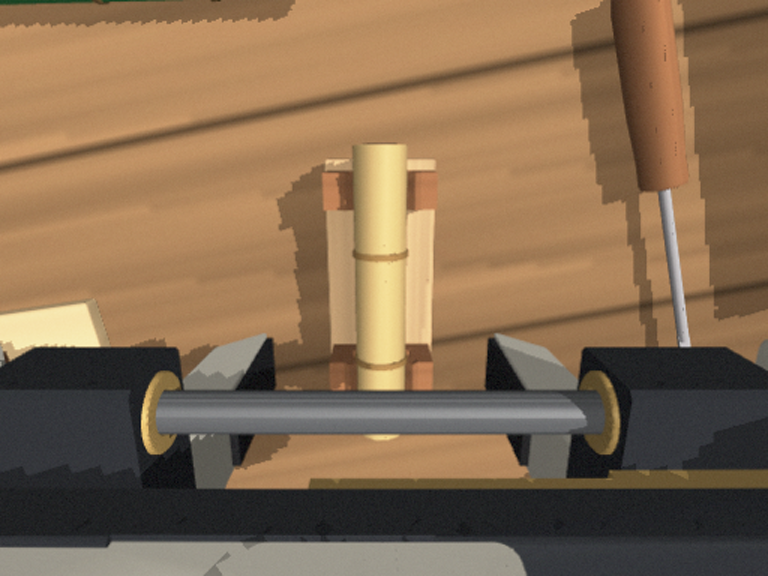

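play_rows --moves '[[[0.012,0,0,0,0.2],[0.02,0,0,0,0.2],[0.022,0,0,0,0.2],[0.018,0,0,0,0.2],[0.013,0,0,0,0.2],[0.007,0,0,0,0.1],[0,0,0,0,-1],[0,0,0,0,-1],[0,0,0,0,-1],[0,0,0,0,-1]]]'

```text
time: 6.35
tool_pos: [0.4956, 0.3008, 0.0169]
tool_rot: [1.551, 1.569, 1.365]
contact_force: [-0.6, 0.8, -0.6]
opening: 0.0253
```

play_rows --moves '[[[0,0,0,0,-1],[0,0,0,0,-1],[-0.005,0,0,0,-1],[-0.015,0,0,0,-1],[-0.025,0,0,0,-1],[-0.025,0,0,0,-1],[-0.025,0,0,0,-1],[-0.02,0,0,0,-1],[-0.01,0,0,0,-1],[0,0,0,0,-1]]]'

```text
time: 7.35
tool_pos: [0.4951, 0.3002, 0.1492]
tool_rot: [1.277, 1.569, 1.09]
contact_force: [-0.0, -0.0, -1.8]
opening: 0.0254
```

```bash
python3 - <<'E'
from t import *
to(W((.055,.085,.18)),np.degrees(g[2]))
save("w5",robot.read_camera("wrist"),None,1.5)
E
```

```text
t 7.35 tcp [0.4951 0.3002 0.1492] gl [0.3398 0.1238 0.1492] open 0.0254 F [-0.  -0.  -1.8] q6 -0.97
x down? [ 0.001  0.002 -1.   ] y [0.185 0.983 0.002] z yaw -10.68 turn 81.89 alt -98.11
delta tool mm [ -31.2 -276.4   78.6] world mm [  25.9 -286.2   30.8]
```

View pics/w5.png

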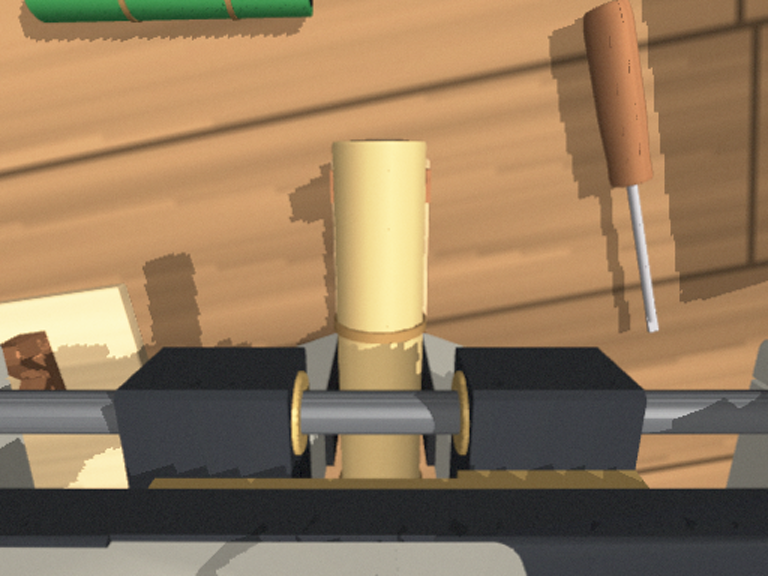

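play_rows --moves '[[[-0.002,-0.0276,0.0079,8.2,-1],[-0.002,-0.0262,0.0117,8.2,-1],[-0.002,-0.0243,0.0153,8.2,-1],[-0.002,-0.0219,0.0186,8.2,-1],[-0.002,-0.019,0.0215,8.2,-1],[-0.002,-0.0157,0.024,8.2,-1],[0,-0.0121,0.026,8.2,-1],[0,-0.0083,0.0275,8.2,-1],[0,-0.0043,0.0284,8.2,-1],[0,0,0.0287,8.2,-1]]]'

```text
time: 8.4
tool_pos: [0.5074, 0.0059, 0.1466]
tool_rot: [-1.455, 1.547, -3.123]
contact_force: [0.3, 0.8, -0.7]
opening: 0.0251
```

```bash
python3 - <<'E'
from t import *
to(W((.055,.085,.019)),np.degrees(g[2]))
save("w6",robot.read_camera("wrist"),None,1.5)
save("s6",robot.read_camera("side"),(230,120,430,270),4)
E
```

```text
t 8.4 tcp [0.5074 0.0059 0.1466] gl [0.0463 0.0983 0.1466] open 0.0251 F [ 0.3  0.8 -0.7] q6 -0.04
x down? [-0.023 -0.    -1.   ] y [ 0.995 -0.097 -0.023] z yaw -95.54 turn -2.97 alt 177.03
delta tool mm [127.3  15.8  -9.7] world mm [  13.6    8.1 -127.6]
```

View pics/w6.png

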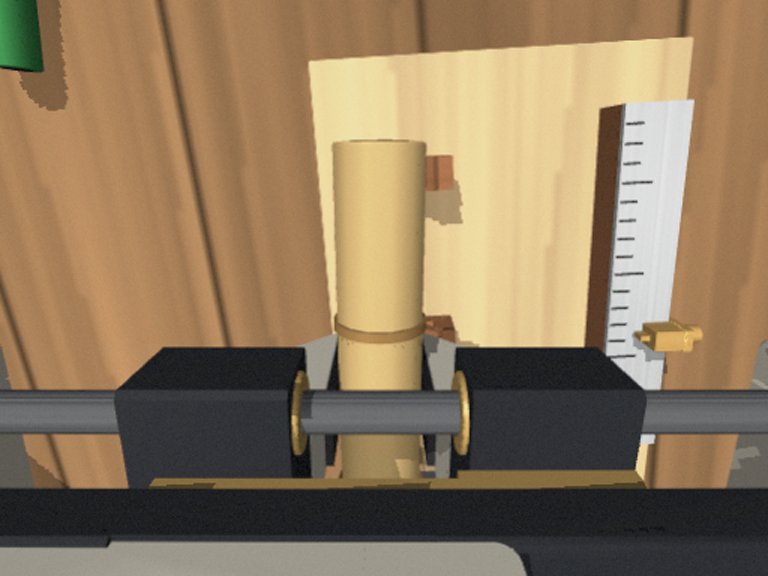

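View pics/s6.png

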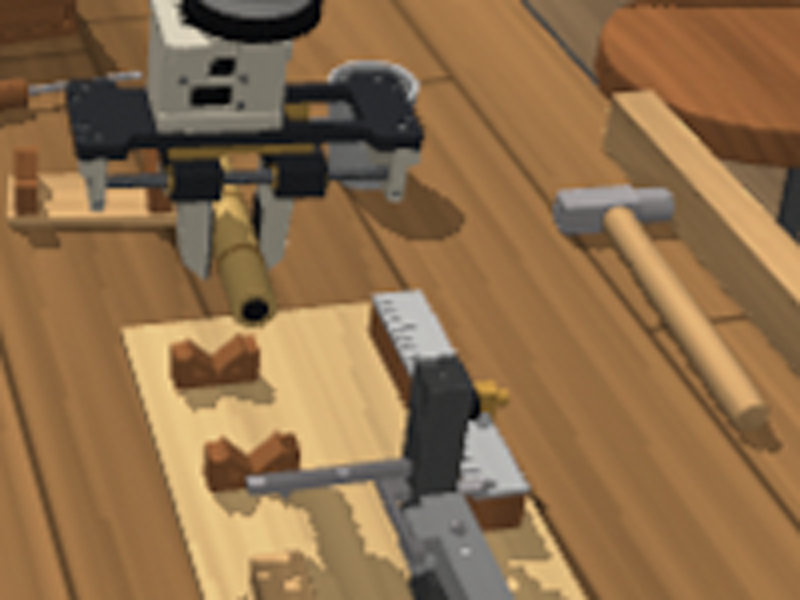

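```bash
python3 - <<'E'
from t import *
c=robot.get_calibration("wrist");s,R=st()
p=lambda x,y,z:atz(c,((x+.5)/1.5-.5,(y+.5)/1.5-.5),z)
print("corners",GL(p(310,62,.012)),GL(p(692,38,.012)))
zc=s["tool_pos"][2]+.023
e=p(380,142,zc+.012); print("blank end tool",R.T@(e-s["tool_pos"]))
print("block far-right top corners",GL(p(454,155,.043)),GL(p(453,189,.043)))
print("marker tip",GL(p(636,338,.055)),GL(p(636,338,.05)))
for q in ((644,123),(652,182),(643,273),(634,356)): print("tick",GL(p(*q,.044)))
E
```

```text
corners [0.16673206 0.13403953 0.012     ] [ 0.16747459 -0.07719179  0.012     ]
blank end tool [-0.03528305  0.00026764 -0.07502237]
block far-right top corners [0.11248067 0.05750012 0.043     ] [0.0948648  0.05820052 0.043     ]
marker tip [ 0.00954564 -0.04077567  0.055     ] [ 0.00736932 -0.04339839  0.05      ]
tick [ 0.12349207 -0.03943082  0.044     ]
tick [ 0.09348964 -0.04651181  0.044     ]
tick [ 0.0437241  -0.04668718  0.044     ]
tick [-0.00659782 -0.046476    0.044     ]
```

play_rows --moves '[[[0.005,0.005,-0.003,0,-1],[0.01,0.005,-0.003,0,-1],[0.01,0.005,-0.0025,0,-1],[0.01,0,0,-1.5,-1],[0.01,0,0,-1.5,-1],[0.005,0,0,0,-1],[0,0,0,0,-1],[0,0,0,0,-1],[0,0,0,0,-1],[0,0,0,0,-1]]]'

```text
time: 9.5
tool_pos: [0.5213, 0.0156, 0.0883]
tool_rot: [-1.553, 1.541, 3.129]
contact_force: [0.2, -0.5, -0.7]
opening: 0.0254
```

```bash
sed -i 's/^g=.*/g=np.array([.60351,-.04478,1.52592]);g[:2]+=[-.0012*np.cos(g[2])-.0005*np.sin(g[2]),-.0012*np.sin(g[2])+.0005*np.cos(g[2])]/' t.py
python3 - <<'E'
from t import *
to(W((.055,.085,.019)),np.degrees(g[2]))
save("w7",robot.read_camera("wrist"),None,1.5)
E
```

```text
t 9.5 tcp [0.5213 0.0156 0.0883] gl [0.0578 0.0843 0.0883] open 0.0254 F [ 0.2 -0.5 -0.7] q6 -0.08
x down? [-0.03  0.   -1.  ] y [ 0.999 -0.031 -0.03 ] z yaw -91.76 turn 0.81 alt -179.19
delta tool mm [69.3  1.4  2.8] world mm [ -0.8  -2.8 -69.3]
```

View pics/w7.png

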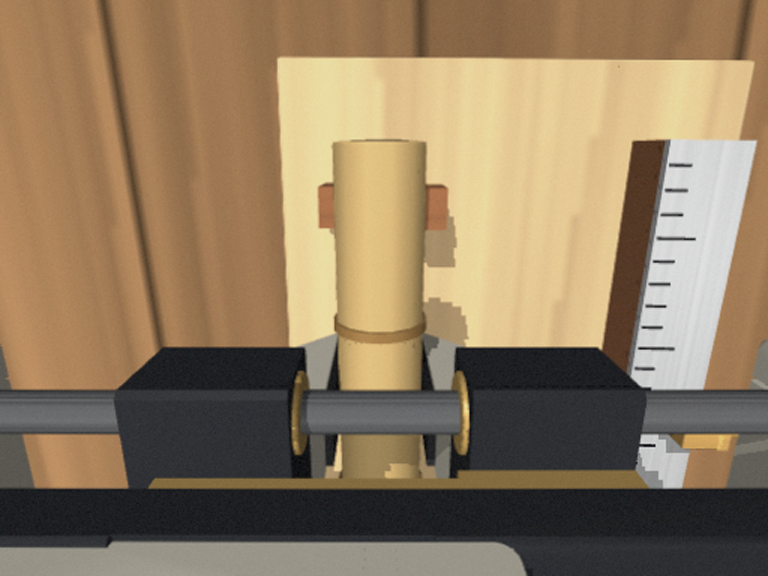

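```bash
python3 - <<'E'
from t import *
c=robot.get_calibration("wrist");s,R=st()
p=lambda x,y,z:atz(c,((x+.5)/1.5-.5,(y+.5)/1.5-.5),z)
print("corners",GL(p(278,58,.012)),GL(p(753,61,.012)))
print("block",GL(p(319,186,.043)),GL(p(447,186,.043)),GL(p(447,230,.043)))
e=p(380,142,s["tool_pos"][2]+.035); print("blank end tool",R.T@(e-s["tool_pos"]), "gl",GL(e))
for q in ((680,165),(674,239),(657,349)): print("tick",GL(p(*q,.044)))
E
```

```text
corners [0.17016494 0.13422631 0.012     ] [ 0.17138756 -0.0773087   0.012     ]
block [0.11581635 0.11187444 0.043     ] [0.11673384 0.05831886 0.043     ] [0.09828652 0.05734155 0.043     ]
blank end tool [-0.0350619   0.00024632 -0.07501501] gl [0.1328748  0.08405389 0.12332688]
tick [ 0.12687336 -0.03521036  0.044     ]
tick [ 0.09658728 -0.03826262  0.044     ]
tick [ 0.04640824 -0.03980113  0.044     ]
```

play_rows --moves '[[[0.006,0.0007,0.001,0.4,-1],[0.012,0.0007,0.0005,0.4,-1],[0.014,0,0,0,-1],[0.014,0,0,0,-1],[0.011,0,0,0,-1],[0.006,0,0,0,-1],[0.003,0,0,0,-1],[0,0,0,0,-1],[0,0,0,0,-1],[0,0,0,0,-1]]]'

```text
time: 10.55
tool_pos: [0.5203, 0.0134, 0.0186]
tool_rot: [-1.528, 1.541, 3.136]
contact_force: [-0.2, 0.1, -0.5]
opening: 0.0248
```

```bash
python3 - <<'E'
from t import *
to(W((.055,.085,.019)),np.degrees(g[2]))
save("s8",robot.read_camera("side"),(230,120,430,270),4)
save("c8",robot.read_camera("scene"),(110,170,330,310),3.6)
E
```

```text
t 10.55 tcp [0.5203 0.0134 0.0186] gl [0.0556 0.0852 0.0186] open 0.0248 F [-0.2  0.1 -0.5] q6 -0.07
x down? [-0.03  0.   -1.  ] y [ 0.998 -0.048 -0.03 ] z yaw -92.75 turn -0.18 alt 179.82
delta tool mm [-0.4  0.2  0.6] world mm [ 0.2 -0.6  0.4]
```

View pics/s8.png

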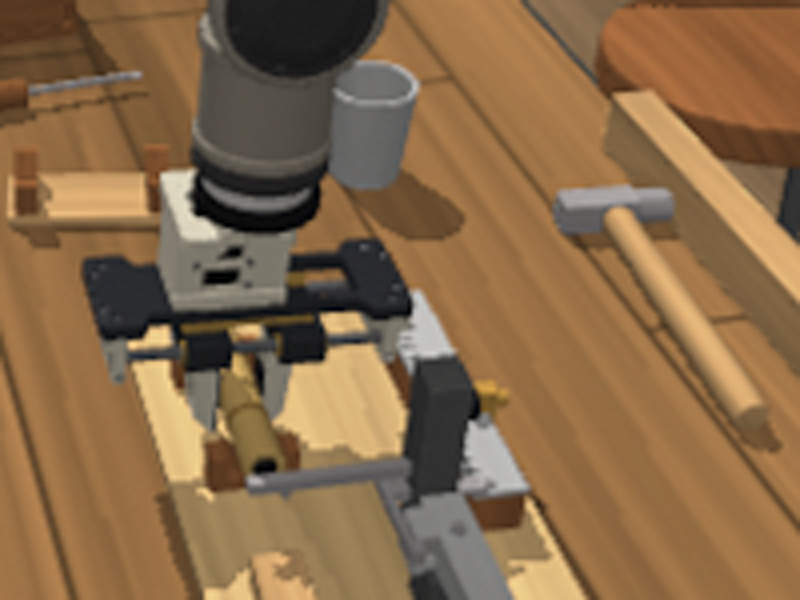

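View pics/c8.png

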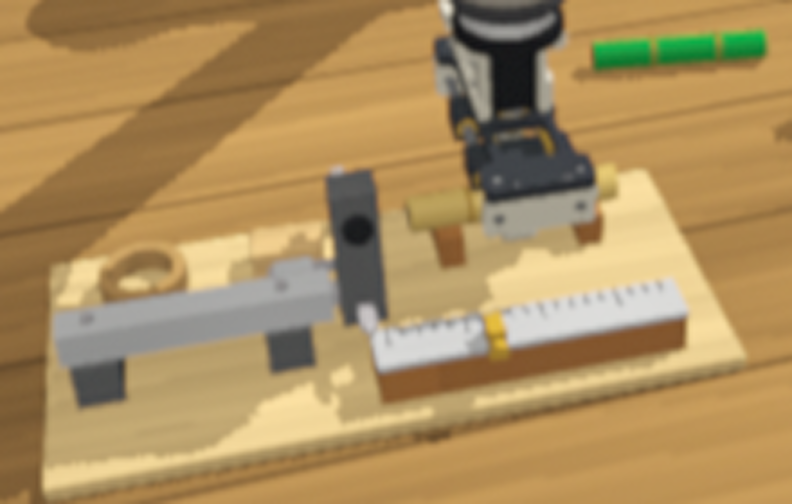

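play_rows --moves '[[[0,0,0,0,0.3],[0,0,0,0,0.3],[0,0,0,0,0.3],[0,0,0,0,0.3],[0,0,0,0,0.3],[-0.01,0,0,0,0.3],[-0.025,0,0,0,0.3],[-0.035,0,0,0,0.3],[-0.04,0,0,0,0.3],[-0.04,0,0,0,0.3]]]'

```text
time: 11.65
tool_pos: [0.5223, 0.0136, 0.171]
tool_rot: [-1.558, 1.532, 3.106]
contact_force: [1.0, -0.4, -1.6]
opening: 0.0594
```

```bash
python3 - <<'E'
from t import *
to(W((-.065,-.0015,.19)),np.degrees(g[2]))
save("w9",robot.read_camera("wrist"),None,1.5)
save("s9",robot.read_camera("side"),(230,120,430,270),4)
E
```

```text
t 11.65 tcp [0.5223 0.0136 0.171 ] gl [0.0558 0.0833 0.171 ] open 0.0594 F [ 1.  -0.4 -1.6] q6 -0.07
x down? [-0.039  0.001 -0.999] y [ 0.998 -0.048 -0.039] z yaw -92.78 turn -0.21 alt 179.79
delta tool mm [-22.3  84.4 120.5] world mm [  79.3 -124.5   19. ]
```

View pics/w9.png

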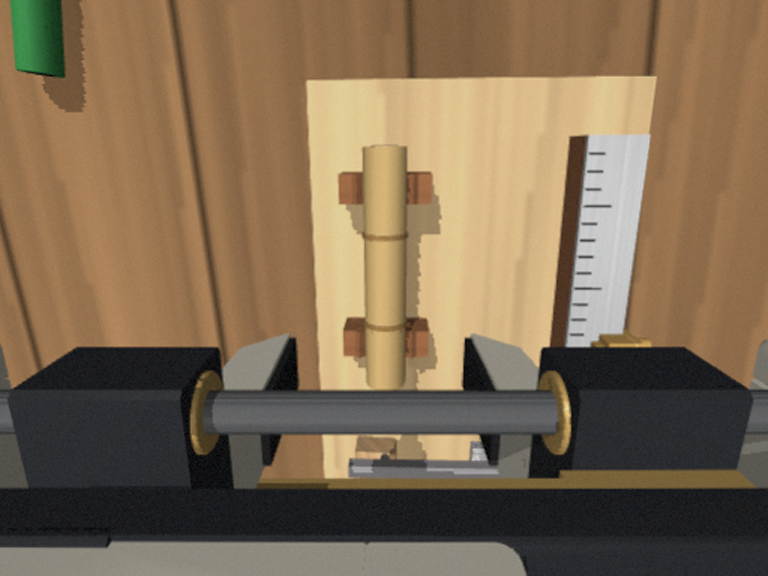

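View pics/s9.png

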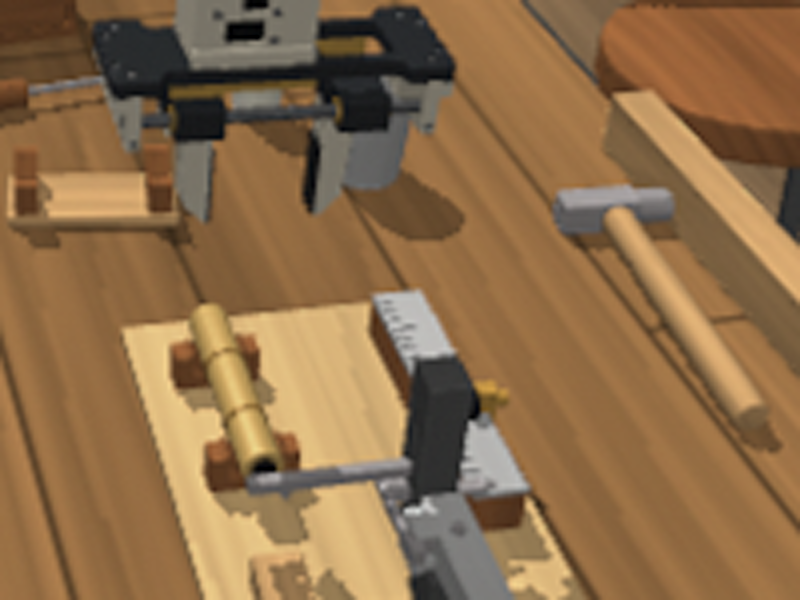

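play_rows --moves '[[[-0.002,0.008,0.012,0,0.3],[-0.001,0.0105,0.015,0,0.3],[0,0.0105,0.015,0,0.3],[0,0.0105,0.015,0,0.3],[0,0.0105,0.015,0,0.3],[0,0.0105,0.015,0,0.3],[0,0.0105,0.015,0,0.3],[0,0.0105,0.015,0,0.3],[0,0,0,0,0.3],[0,0,0,0,0.3]]]'

```text
time: 12.75
tool_pos: [0.6032, -0.1167, 0.1724]
tool_rot: [-1.585, 1.537, 3.077]
contact_force: [-0.7, 0.1, 0.2]
opening: 0.0595
```

```bash
python3 - <<'E'
from t import *
to(W((-.065,-.0015,.096)),np.degrees(g[2]))
save("w10",robot.read_camera("wrist"),None,1.5)
im=robot.read_camera("side")
save("s10",im,(250,140,430,275),4.4)
im=robot.read_camera("scene")
save("c10",im,(130,160,330,310),4)
E
```

```text
t 12.75 tcp [ 0.6032 -0.1167  0.1724] gl [-0.0706 -0.0034  0.1724] open 0.0595 F [-0.7  0.1  0.2] q6 -0.26
x down? [-0.034  0.002 -0.999] y [ 0.998 -0.05  -0.034] z yaw -92.89 turn -0.32 alt 179.68
delta tool mm [76.4  0.7 -5.6] world mm [ -1.7   5.7 -76.4]
```

View pics/w10.png

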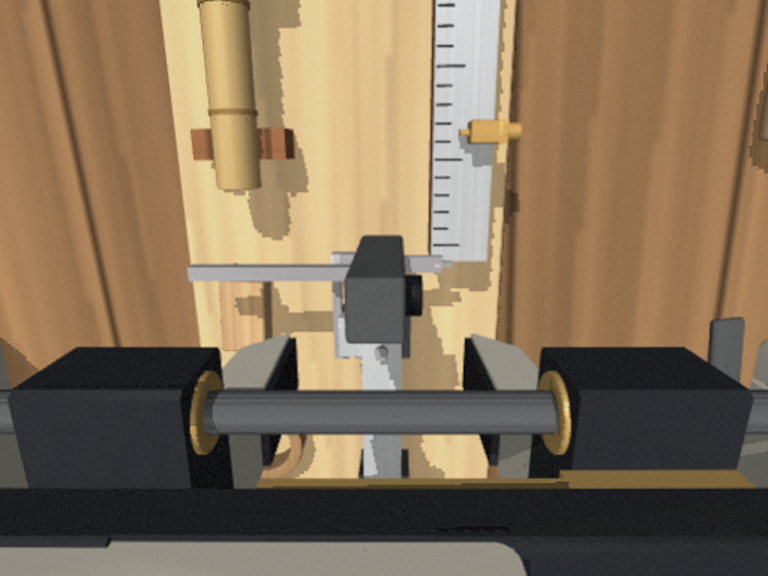

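View pics/s10.png

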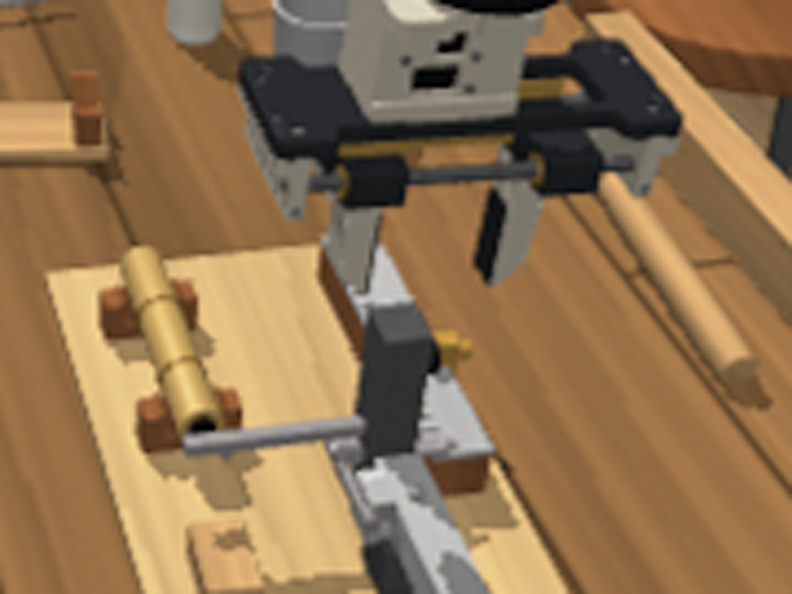

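View pics/c10.png

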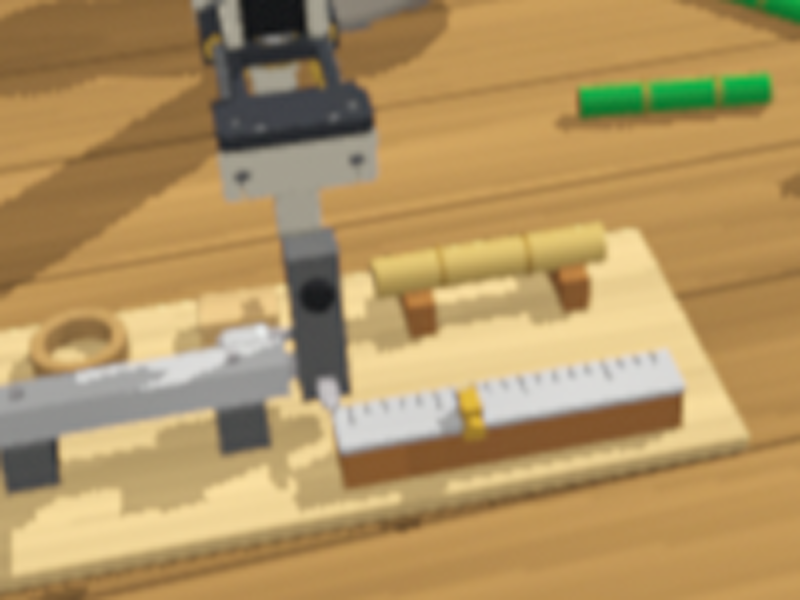

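```bash
python3 - <<'E'
from t import *
from h import *
im=cv2.imread("pics/w10.png")
cv2.imwrite("pics/w10c.png",cv2.resize(im[100:360,320:540],None,fx=2.3,fy=2.3,interpolation=cv2.INTER_CUBIC))
c=robot.get_calibration("wrist")
p=lambda x,y,z:GL(atz(c,((x+.5)/1.5-.5,(y+.5)/1.5-.5),z))
for q in ((347,278),(405,278),(352,340),(404,340)): print("top",p(*q,.14))
print("button",p(421,296,.115)); print("pointer",p(449,264,.051)); print("marker",p(460,132,.051))
for y,x in ((245,447),(160,448),(66,452)): print("tick",p(x,y,.044))
print("block",p(293,129,.043),p(293,160,.043))
E
```

```text
top [-0.04795794  0.01109719  0.14      ]
top [-0.04782088 -0.01297     0.14      ]
top [-0.07563141  0.00955603  0.14      ]
top [-0.07539311 -0.01284162  0.14      ]
button [-0.06329048 -0.02109363  0.115     ]
pointer [-0.06287223 -0.04093442  0.051     ]
marker [ 0.01258339 -0.04434808  0.051     ]
tick [-0.05267801 -0.04008975  0.044     ]
tick [-0.00264651 -0.03894303  0.044     ]
tick [ 0.04756625 -0.03940117  0.044     ]
block [0.01494534 0.0507851  0.043     ] [-0.00241033  0.05170274  0.043     ]
```

View pics/w10c.png

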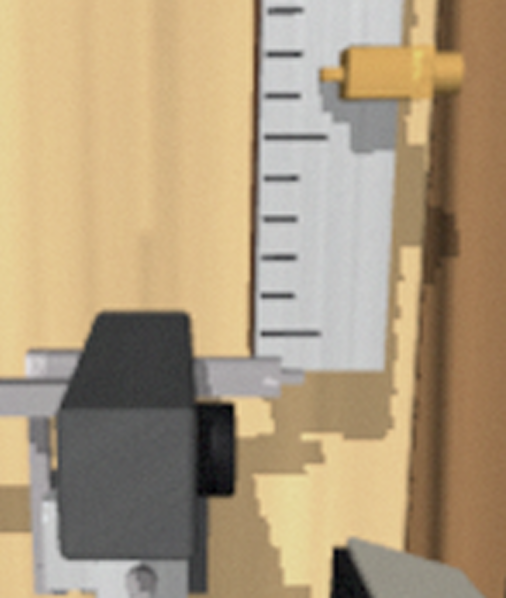

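```bash
python3 - <<'E'
from t import *
to(W((-.0625,-.0012,.096)),np.degrees(g[2]))
E
```

```text
t 12.9 tcp [ 0.6032 -0.1158  0.173 ] gl [-0.0698 -0.0034  0.173 ] open 0.0595 F [ 0.  -0.   0.8] q6 -0.26
x down? [-0.033  0.002 -0.999] y [ 0.998 -0.049 -0.033] z yaw -92.82 turn -0.25 alt 179.75
delta tool mm [77.1  0.3 -7.3] world mm [ -1.9   7.4 -77. ]
```

play_rows --moves '[[[0,0.0003,-0.0035,-0.25,0.3],[0,0,-0.0035,0,0.3],[0.008,0,0,0,0.3],[0.014,0,0,0,0.3],[0.016,0,0,0,0.3],[0.016,0,0,0,0.3],[0.014,0,0,0,0.3],[0.007,0,0,0,0.3],[0.002,0,0,0,0.3],[0,0,0,0,0.3]]]' --grip_force 35

```text
time: 13.9
tool_pos: [0.6004, -0.1037, 0.0925]
tool_rot: [-1.584, 1.539, 3.089]
contact_force: [0.4, 0.2, 1.3]
opening: 0.0596
```

```bash
python3 - <<'E'
from t import *
to(W((-.0625,-.0012,.096)),np.degrees(g[2]))
save("w11",robot.read_camera("wrist"),None,1.5)
im=robot.read_camera("side")
save("s11",im,(250,140,430,275),4.4)
E
```

```text
t 13.9 tcp [ 0.6004 -0.1037  0.0925] gl [-0.0578 -0.0001  0.0925] open 0.0596 F [0.4 0.2 1.3] q6 -0.25
x down? [-0.032  0.002 -0.999] y [ 0.999 -0.039 -0.032] z yaw -92.22 turn 0.35 alt -179.65
delta tool mm [-3.5  1.   4.7] world mm [ 0.9 -4.7  3.5]
```

View pics/w11.png

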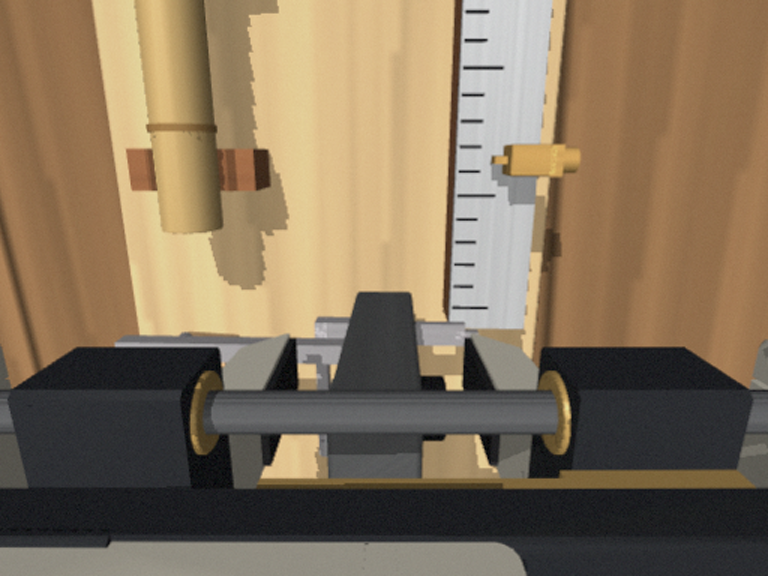

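View pics/s11.png

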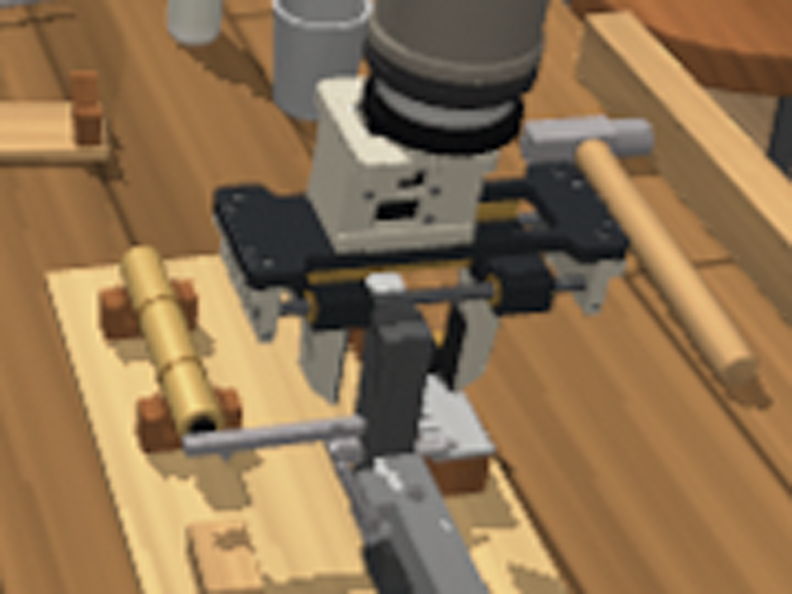

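play_rows --moves '[[[-0.0015,0.0008,0.0022,0,0.3],[-0.0015,0.0007,0.002,0,0.3],[0,0,0,0,0.3],[0,0,0,0,-1],[0,0,0,0,-1],[0,0,0,0,-1],[0,0,0,0,-1],[0,0,0,0,-1],[0,0,0,0,-1],[0,0,0,0,-1]]]'

```text
time: 15.0
tool_pos: [0.6009, -0.109, 0.0988]
tool_rot: [-1.549, 1.538, 3.124]
contact_force: [-1.2, 0.7, -0.1]
opening: 0.0291
```

```bash
python3 - <<'E'
from t import *
to(W((-.0625,-.0012,.096)),np.degrees(g[2]))
save("w12",robot.read_camera("wrist"),None,1.5)
E
```

```text
t 15.0 tcp [ 0.6009 -0.109   0.0988] gl [-0.0631 -0.0007  0.0988] open 0.0291 F [-1.2  0.7 -0.1] q6 -0.26
x down? [-0.032  0.001 -0.999] y [ 0.999 -0.039 -0.032] z yaw -92.25 turn 0.32 alt -179.68
delta tool mm [ 2.8  0.6 -0.6] world mm [ 0.5  0.6 -2.8]
```

View pics/w12.png

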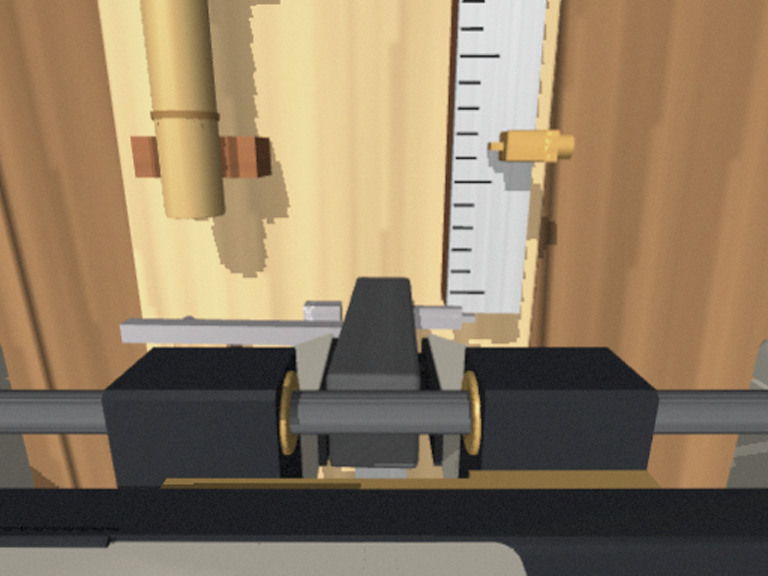

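```bash
python3 - <<'E'
from t import *
im=cv2.imread("pics/w12.png")
cv2.imwrite("pics/w12c.png",cv2.resize(im[110:350,400:600],None,fx=2.5,fy=2.5,interpolation=cv2.INTER_CUBIC))
c=robot.get_calibration("wrist")
p=lambda x,y,z:GL(atz(c,((x+.5)/1.5-.5,(y+.5)/1.5-.5),z))
print("pointer",p(474,317.5,.051)); print("marker",p(489,147,.051))
E
```

```text
pointer [-0.06313366 -0.0421658   0.051     ]
marker [ 0.01131618 -0.04385146  0.051     ]
```

View pics/w12c.png

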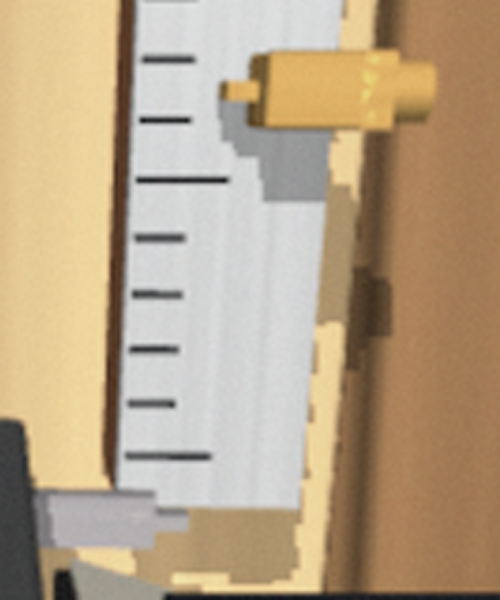

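play_rows --moves '[[[0,0,0,0,-1],[0,0,0,0,-1],[0,0,-0.002,0,-1],[0,0,-0.004,0,-1],[0,0,-0.006,0,-1],[0,0,-0.006,0,-1],[0,0,-0.006,0,-1],[0,0,-0.004,0,-1],[0,0,-0.002,0,-1],[0,0,0,0,-1]]]'

```text
time: 16.05
tool_pos: [0.602, -0.0817, 0.0988]
tool_rot: [-1.343, 1.538, -2.953]
contact_force: [-3.8, -3.4, -0.8]
opening: 0.0289
```

```bash
python3 - <<'E'
from t import *
to(W((.0125,-.0012,.096)),np.degrees(g[2]))
save("w13",robot.read_camera("wrist"),None,1.5)
E
```

```text
t 16.05 tcp [ 0.602  -0.0817  0.0988] gl [-0.0358 -0.0007  0.0988] open 0.0289 F [-3.8 -3.4 -0.8] q6 -0.21
x down? [-0.032 -0.006 -0.999] y [ 0.999 -0.039 -0.032] z yaw -92.23 turn 0.34 alt -179.66
delta tool mm [  2.4   0.9 -48.3] world mm [ 2.7 48.2 -2.8]
```

View pics/w13.png

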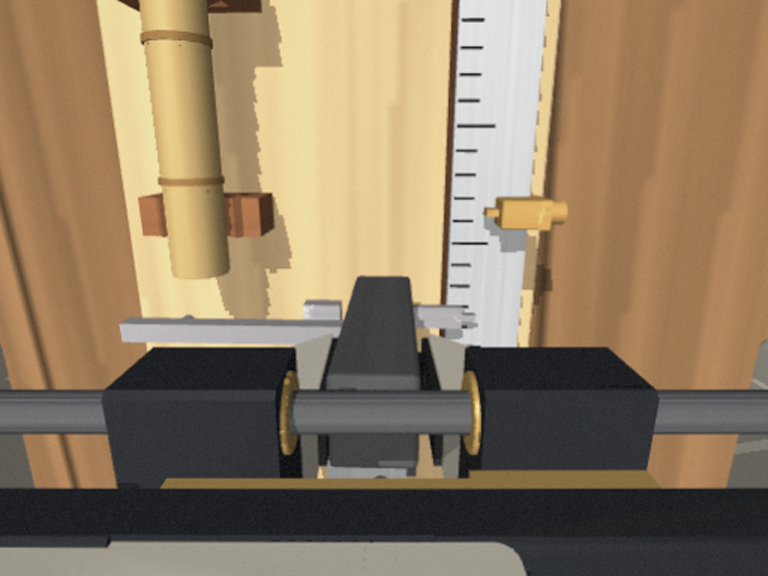

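play_rows --moves '[[[0,0,-0.003,0,-1],[0,0,-0.005,0,-1],[0,0,-0.006,0,-1],[0,0,-0.006,0,-1],[0,0,-0.006,0,-1],[0,0,-0.006,0,-1],[0,0,-0.005,0,-1],[0,0,-0.003,0,-1],[0,0,0,0,-1],[0,0,0,0,-1]]]'

```text
time: 17.1
tool_pos: [0.6036, -0.0443, 0.0988]
tool_rot: [-1.241, 1.537, -2.852]
contact_force: [-3.3, -4.3, 0.3]
opening: 0.0292
```

```bash
python3 - <<'E'
from t import *
to(W((.0125,-.0012,.096)),np.degrees(g[2]))
im=robot.read_camera("wrist");save("w14",im,None,1.5);save("w14c",im,(260,170,420,250),5)
save("s14",robot.read_camera("side"),(250,140,430,275),4.4)
E
```

```text
t 17.1 tcp [ 0.6036 -0.0443  0.0988] gl [ 0.0016 -0.0005  0.0988] open 0.0292 F [-3.3 -4.3  0.3] q6 -0.14
x down? [-0.032 -0.01  -0.999] y [ 0.999 -0.04  -0.032] z yaw -92.28 turn 0.29 alt -179.71
delta tool mm [  2.7   0.8 -10.9] world mm [ 1.1 10.8 -2.8]
```

View pics/w14c.png

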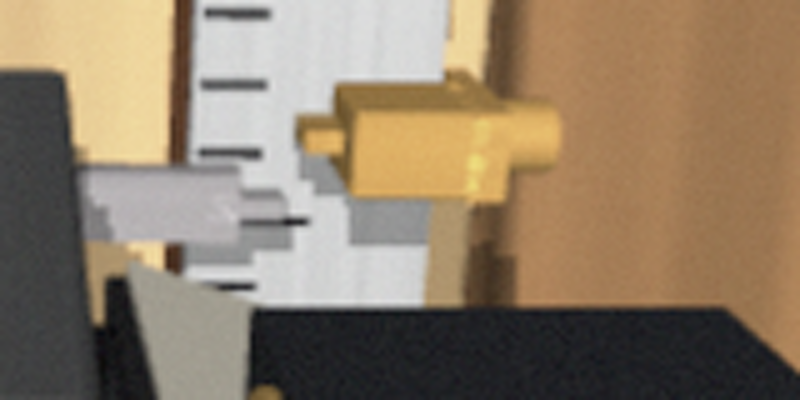

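View pics/s14.png

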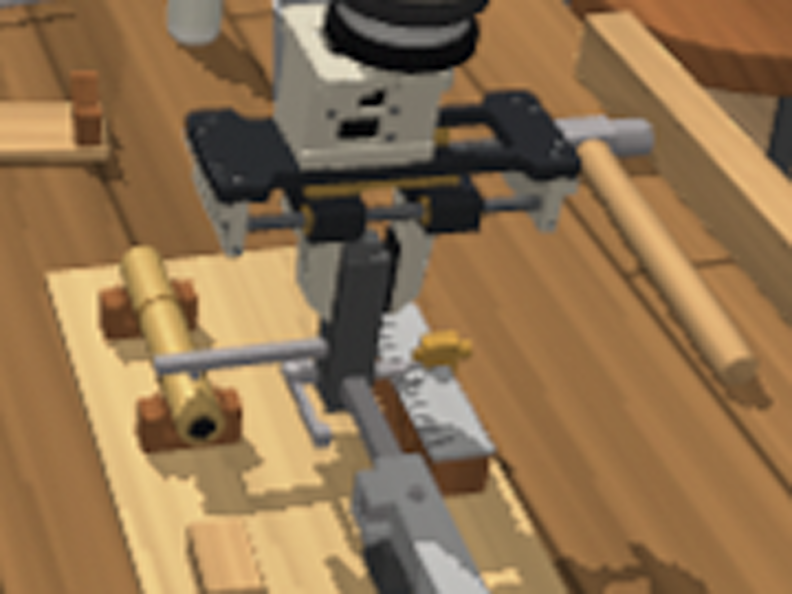

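play_rows --moves '[[[0,0,-0.002,0,-1],[0,0,-0.004,0,-1],[0,0,-0.003,0,-1],[0,0,-0.002,0,-1],[0,0,0,0,-1],[0,0,0,0,-1],[0,0,0,0,-1],[0,0,0,0,-1],[0,0,0,0,-1],[0,0,0,0,-1]]]'

```text
time: 18.2
tool_pos: [0.604, -0.0349, 0.0988]
tool_rot: [-1.212, 1.537, -2.824]
contact_force: [-2.6, -3.7, -0.0]
opening: 0.029
```

```bash
python3 - <<'E'
from t import *
to(W((.0125,-.0012,.096)),np.degrees(g[2]))
im=robot.read_camera("wrist");save("w15",im,None,1.5);save("w15c",im,(260,170,420,250),5)
save("c15",robot.read_camera("scene"),(130,160,330,310),4)
save("s15",robot.read_camera("side"),(250,140,430,275),4.4)
E
```

```text
t 18.2 tcp [ 0.604  -0.0349  0.0988] gl [ 0.011  -0.0005  0.0988] open 0.029 F [-2.6 -3.7 -0. ] q6 -0.13
x down? [-0.032 -0.011 -0.999] y [ 0.999 -0.041 -0.032] z yaw -92.35 turn 0.22 alt -179.78
delta tool mm [ 2.8  0.8 -1.5] world mm [ 0.8  1.4 -2.8]
```

View pics/w15c.png

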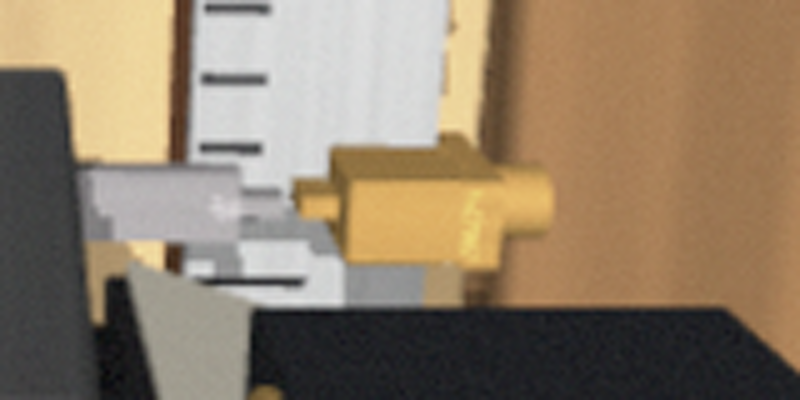

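View pics/c15.png

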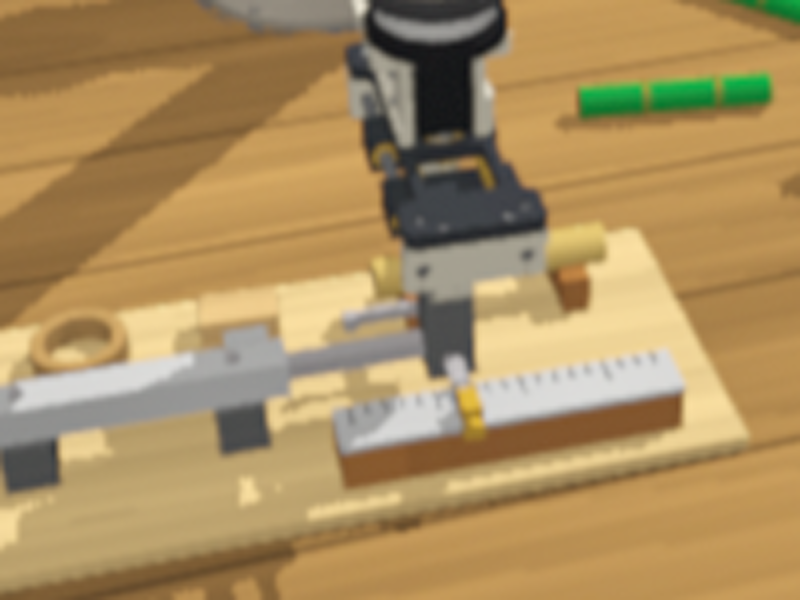

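View pics/s15.png

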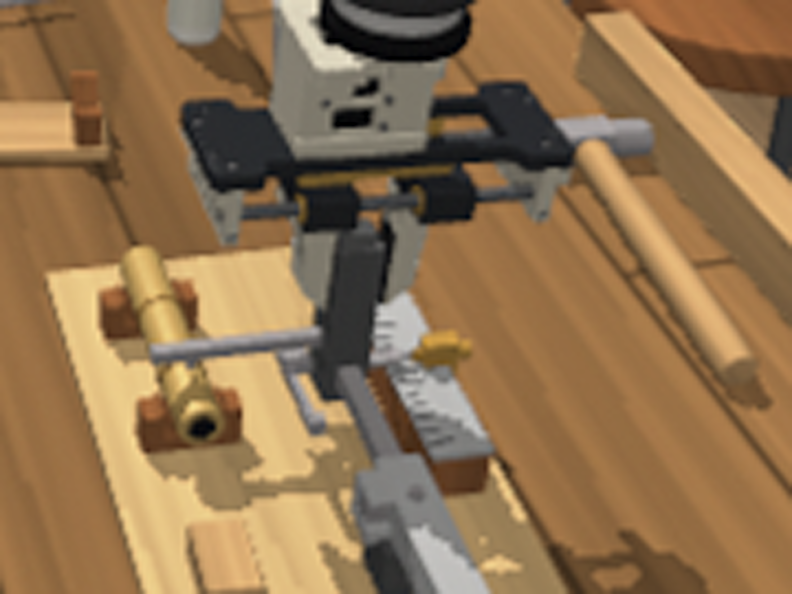

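```bash
python3 - <<'E'
from t import *
s,R=st();print(np.round(GL(s["tool_pos"]),4),s["opening"],np.round(s["qvel"],3));print(robot.hand_in())
E
```

```text
[ 0.011  -0.0005  0.0988] 0.029030353710064134 [-0.    -0.    -0.     0.002  0.001  0.   ]
the job is handed in; nothing more can be done
None
```

The job is done and handed in at 18.3 s. The blank lies in the gauge's V-blocks, and the gripper is holding the drawn-out arm with its pointer at the marker.

- **Blank:** my first lift came away without it because the fingers had not finished closing; the blank stayed in its stand. The second grasp held. I lowered it into the V-blocks and let go. The wrist and side pictures showed it seated, centred and parallel to the gauge. I judged seating by eye and did not measure its height after release.
- **Lock button:** I gripped the head with 35 N. The opening read 29.0 mm, which matches the button fully in (29 mm given). It stayed at about 29 mm through the whole draw.
- **Draw:** I drew the arm out about 74 mm. The force along the scale read 3.4–4.3 N, in line with the return spring.
- **Last checks:** in the last close-up the pointer tip is level with the marker tip to within about 0.5–1 mm. Joint speeds were near zero, and the marker and bystanders look undisturbed in the pictures.

**Small disagreements:**
- The gauge's position varied by up to about 2–3 mm between camera views. I therefore set the final extension by comparing pointer and marker directly.
- The tool was tilted about 2° from vertical during placing and gripping; I left it, and it caused no visible trouble.

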